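# Put the caliper away in the push-latch drawer

## Task

Put the digital caliper away in the handle-less push-latch drawer under the soldering station: press the drawer front in until you feel its soft stop so that the latch lets go, open the drawer and lay the caliper flat in the empty front pocket of its tray (do not drop it). Then push the drawer shut and press to the stop again so that it latches and stays shut when you let go. The stop's depth differs from drawer to drawer, so feel for it, and press gently: the spring takes about 7 N, the stop is felt by 12 N, and more than 18 N harms the latch; leave the other things on the bench and the feeler gauge in the drawer where they are.

Things in the scene. Friction and masses are not known exactly. Their poses are not given: they have to be found in the camera images.
- unit: Light grey steel riser 200 x 310 x 56 mm (depth x width x height), fixed on the bench; soldering station (to 146 mm high) and iron stand on the rear of its top, the front 60 mm of the top free. Origin: centre of its underside; x from its front (robot side) to its back, y to its left, z up. One full-width drawer slides out of its front along -x.
- drawer (a joint): Drawer slide, m: about 0 = latched shut (start), positive = out (end at 0.115), negative = pressed in. Pressed to the rubber stop and let go, a latched drawer is released and springs out to about 0.065; pull it on from there (friction 1.5 N). Pushed in to the stop again and let go, it returns to 0 and stays. A press that ends over 1 mm short of the stop may not switch the latch.
- end_stop (a joint): Squeeze of the rubber end stop in the latch, m: 0 = untouched; 10 N per mm; must stay under 0.0012. A hidden screw sets its depth: it is met with the drawer anywhere from -0.006 to -0.015, the same for both presses. Hand force: 1.5 N of friction, plus the ejector spring's 3 N at 0.055 rising to 5 N at 0 (6 to 8 N when pressing in), then the stop's own force: stop pushing at 11 to 13 N.
- drawer_front (a point): Centre of the outer face of the dark grey drawer front, 28 mm above the bench (moves with the drawer). The front is a flat plate 310 mm wide, 48 mm high (from 4 to 52 mm above the bench), 12 mm thick; latched, its back stands 18 mm off the riser. Axes as unit: press along +x, pull along -x. The drawer's side walls reach 42 mm above the bench.
- pocket (a point): Point on the floor of the drawer tray's front pocket (moves with the drawer), 12 mm above the bench, 58 mm behind the front's outer face, midway across. Axes as unit. The pocket: a dark blue recess 92 mm (x, from the inner face of the front to a rib) by 208 mm (y); rib and end blocks stand 14 mm above its floor. Behind the rib, a narrow pocket with the feeler gauge.
- caliper: Digital caliper lying flat, display up, about 160 g. Origin: underside, centre of its black slider body, 64 (x) x 26 (y) x 14 mm high: grip it here, across y. The steel beam, 16 wide, 5 thick, runs from x = -62 to 118 mm; the jaws at x = -62 to -32 reach to y = -38 and 20 mm. It fits the pocket with its x along the pocket's y, either way round. Lies left or right of the riser.
- feeler: Steel feeler gauge, 18 x 96 x 12 mm (its long side along the drawer front), loose in the second pocket of the drawer tray; rides with the drawer. Origin: centre of its underside.
- board: Green circuit board 110 x 80 mm with parts to 18 mm high, on the bench. Origin: centre of its underside.
- yellow_bin: Yellow open bin 110 x 160 x 65 mm. Origin: centre of its underside.
- black_basket: Black slatted basket 100 x 190 x 55 mm. Origin: centre of its underside.
- screwdriver: Red screwdriver 190 mm long, lying. Origin: mid-length, underside.
- reel: White reel 72 mm in diameter, 46 mm high. Origin: centre of its underside.
There are look-alikes about, which are no part of the job. What is shaped like the caliper but brown or orange is not meant.

How it is judged (in metres and radians):
On the way, in this order (a step that is already met when the one before it is completed fails the run):
1. the latch has been released and the drawer has come out by more than 40 mm (value of joint drawer above 0.04 m), for 0.1 s.
2. the caliper lies flat on the floor of the drawer's front pocket, let go, with the drawer still open (x of caliper in the frame of pocket between -0.035 and 0.035 m and y of caliper in the frame of pocket between -0.055 and 0.055 m and z of caliper in the frame of pocket between -0.004 and 0.005 m and angle between caliper's own z axis and vertical below 0.06 rad and contact force between caliper and the fingers below 0.1 N and value of joint drawer above 0.04 m), for 0.2 s.
At the end, for the whole second after the job is handed in: The drawer is latched shut by itself (its joint within 3 mm of 0, at rest), and the caliper lies still and flat (tilt under 0.06 rad) on the floor of the front pocket: origin within 35 mm of the pocket point front to back, 55 mm across, and 5 mm in height (x of caliper in the frame of pocket between -0.035 and 0.035 m and y of caliper in the frame of pocket between -0.055 and 0.055 m and z of caliper in the frame of pocket between -0.004 and 0.005 m and angle between caliper's own z axis and vertical below 0.06 rad and value of joint drawer between -0.003 and 0.003 m and velocity of joint drawer between -0.01 and 0.01 m/s and linear speed of caliper below 0.02 m/s); the robot touches nothing.
It fails at once if the rubber end stop of the latch is squeezed by more than 1.2 mm (12 N on it, about 18 N on the drawer front) (value of joint end_stop above 0.0012 m).
It fails at once if the caliper is dropped (it falls free of the fingers faster than 0.65 m/s, about 20 mm of fall) (contact force between caliper and the fingers below 0.1 N and linear speed of caliper above 0.65 m/s).
It fails at once if the feeler gauge leaves its pocket in the drawer (x of feeler in the frame of pocket below 0.05 m or x of feeler in the frame of pocket above 0.09 m or z of feeler in the frame of pocket above 0.012 m).
It fails at once if a bystander on the bench (board, yellow bin, black basket, screwdriver or reel) is pushed more than 20 mm from its place (distance of any of board, yellow_bin, black_basket, screwdriver, reel from where it was at the start of the episode above 0.02 m).
It also fails if it takes over 67 s, if anything falls off the work surface, if the arm or the gripper's body presses on something with over 40 N, if the wrist force passes 120 N, or if a joint passes its speed limit or range.

## Robot

A 6-joint arm with a two-finger parallel gripper is mounted at the origin on the work surface. World frame = base frame: x ahead of the robot, y to its left, z up, the work surface at z = 0. Lengths are in mm, angles in rad, forces in N, time in s.
With the tool pointing down it reaches from about 300 to 775 mm from the base axis. Payload 14.6 kg.
Tool frame: the origin (TCP) lies at the very end of the fingers, on their centre line; the grasp point (between the pads) lies 19 mm behind it (manip.grip_point_offset is the distance from the TCP to the grasp point, in mm); z points along the fingers, y is the line along which they close (so a half turn about z gives the same grasp; the last joint's range is limited). The gripper opens to 94 mm and grips with 3 to 60 N. Pads are 16 mm wide; open, the fingers measure 119 mm over their backs; the gripper's body (75 mm by 177 mm) begins 78 mm behind the grasp point.
Start: joints at [1.044, 0.3, 1.521, -0, 1.321, -0.067], TCP at [244.069, 492.869, 205.446] pointing down, gripper open.
Joint ranges: [-3.03, 3.03], [-0.79, 2.21], [0.23, 2.52], [-1.04, 4.18], [0, 3.07], [-2.55, 2.55]. Speed limits (rad/s): [2.22, 2.22, 2.57, 3.14, 3.14, 3.14].

## Interface

Orientations are given as [roll, pitch, yaw] about the fixed x, y, z axes, in that order (R = Rz(yaw) Ry(pitch) Rx(roll)).
In Python, from cell import telemetry, eyes, manip gives the robot as it stands.
- The arm moves only by the tool play_rows, never from a script. Its arguments are lists of equal length, an entry for each row: "translation": the shift along the world's x, y, z in m, a list of three; "yaw": the turn about the world's z in rad. A call has 1 to 12 rows; each row is the pose to reach, as a shift and turn from the pose commanded when the call began; what a row does not reach only later rows make up. A row lasts 1/8 s, in which the tool goes at most 62.5 mm and 10.7 degrees, less where a joint would pass 70% of its speed; a pose out of reach is approached as far as the arm can. A call with a gripper value outside its range is refused whole. "hand" is the opening, from 0 (shut) to 1 (fully open), set as the call begins (left out, the last holds). The fingers move at their own pace and stop on an object; "force" is the grip in N (left out, the last holds). Time passes only in rows, so rows that repeat a pose let the fingers close. It gives the time, the measured TCP pose, the force, the opening and the grip force at its end, in the units of the state.
- telemetry.read_state(): the state, without advancing time (a new reading comes with each control period).
- eyes.camera(name): name is "scene" or "top" or "wrist"; returns a dict with "pixels" (400x640x3 uint8, red, green, blue), "fx", "fy", "cx", "cy" (pixels), "cam_to_world" (4x4, takes a point from camera to world coordinates); the wrist camera has in their place "T_tool_cam" (4x4, takes a point from camera to tool coordinates, whose origin is the TCP and whose axes are the flange's). Camera axes: x right, y up, looking along -z (the intrinsics and any distortion apply to the point x, -y, -z); pixel columns grow to the right and rows downward; lengths in mm; the calibration is good to about 2 mm. The wrist camera is an equidistant fisheye: a pixel r from the principal point sees the ray r / f radians off the axis. A picture is of the moment at which its call begins: read the wrist's pose just before it. There is no depth.
- manip.sign_off(): hands the job in; it is judged then, once.
The state is a dict: "clock": time; "joints": joint angles; "qd": joint speeds; "effort": joint torques, N m; "eef_pos": TCP position; "eef_rot": TCP orientation; "wrist_force": force on the tool from outside, world axes, zero at the start; "moment": the same for the moment, N m; "finger_gap": finger opening in mm; "finger_force": force on a finger pad.
Only numpy, scipy, OpenCV 4.12 (cv2) and the standard library are available. Lean on these libraries where they do the work, as an engineer would, in place of code of your own. Each camera call takes 0.05 s, during which the arm holds its last target. There are 200 camera calls.

## Working session

There is one attempt and no reset: what is moved stays moved. The work goes in short steps, Python scripts to look and compute and a tool call to move; the robot and the scene stay as the last step left them, time stands still between calls to the robot, and variables do not carry over. Pictures are saved under pics/ and viewed, at most 10 in all, crops included, and the job is handed in when it is done.

Besides the shell and the picture viewer there is one more tool, called after ">>>" by a JSON object that holds its "method" and its "body". play_rows: Moves the arm, as the interface text tells. Its arguments: {"type":"object","properties":{"translation":{"type":"array","items":{"type":"array","items":{"type":"number"}}},"yaw":{"type":"array","items":{"type":"number"}},"hand":{"type":"number"},"force":{"type":"number"}},"required":["translation","yaw"]}

```bash
mkdir -p pics; cat > h.py <<'E'
import numpy as np, cv2
from cell import telemetry, eyes, manip
def snap(name,fn):
    c=eyes.camera(name); cv2.imwrite('pics/'+fn,cv2.cvtColor(c['pixels'],cv2.COLOR_RGB2BGR))
    np.savez('pics/'+fn+'.npz',**{k:v for k,v in c.items()}); return c
def pt(fn,u,v,z):
    c=np.load('pics/'+fn+'.npz'); T=c['cam_to_world']
    d=T[:3,:3]@np.array([(u-c['cx'])/c['fx'],-(v-c['cy'])/c['fy'],-1.]); o=T[:3,3]
    return np.round(o+d*(z-o[2])/d[2],1)
E
python3 - <<'E'
from h import *
c=snap('top','top.png');print({k:v for k,v in c.items() if k!='pixels'})
c=snap('scene','scene.png');print(c['cam_to_world'])
print(telemetry.read_state(), manip.grip_point_offset)
E
```

```text
{'fx': 422.5634724634581, 'fy': 422.5634724634581, 'cx': 320.3014487805806, 'cy': 197.14226473951194, 'cam_to_world': array([[-2.51897385e-02,  9.91430751e-01, -1.28181678e-01,
         3.97235298e+02],
       [-9.99682664e-01, -2.49533510e-02,  3.44998909e-03,
        -1.10540670e+01],
       [ 2.21862862e-04,  1.28227906e-01,  9.91744702e-01,
         1.25364394e+03],
       [ 0.00000000e+00,  0.00000000e+00,  0.00000000e+00,
         1.00000000e+00]])}
[[ 7.14018219e-01 -4.44421206e-01  5.40987778e-01  1.23818440e+03]
 [ 6.99988673e-01  4.68515125e-01 -5.38989272e-01 -7.17847160e+02]
 [-1.39226941e-02  7.63533476e-01  6.45618145e-01  8.99163229e+02]
 [ 0.00000000e+00  0.00000000e+00  0.00000000e+00  1.00000000e+00]]
{'clock': 0.1, 'joints': array([ 1.04440759e+00,  3.00410052e-01,  1.52149115e+00,  2.93425098e-05,
        1.32070778e+00, -6.66083159e-02]), 'qd': array([-0.00030973, -0.00264709, -0.00045956, -0.00118095,  0.00174305,
       -0.00290849]), 'effort': array([ 1.55575359e-03, -5.32641399e+01, -3.53286195e+01,  7.09296344e-02,
        2.35026958e-02, -3.26319264e-05]), 'eef_pos': array([243.94928364, 492.68676897, 204.95786002]), 'eef_rot': array([-3.14058047e+00, -9.60052115e-05,  2.68180490e+00]), 'wrist_force': array([ 0.02374245,  0.90135653, -0.24611749]), 'moment': array([ 0.01983725, -0.01799704,  0.00065986]), 'finger_force': 0.0, 'finger_gap': 93.96075198513621} 18.8
```

View pics/top.png

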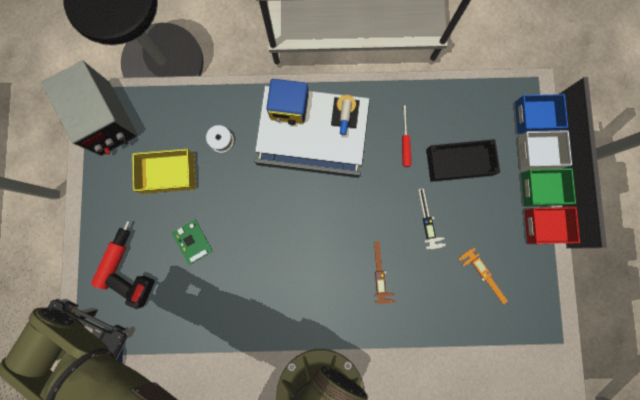

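View pics/scene.png

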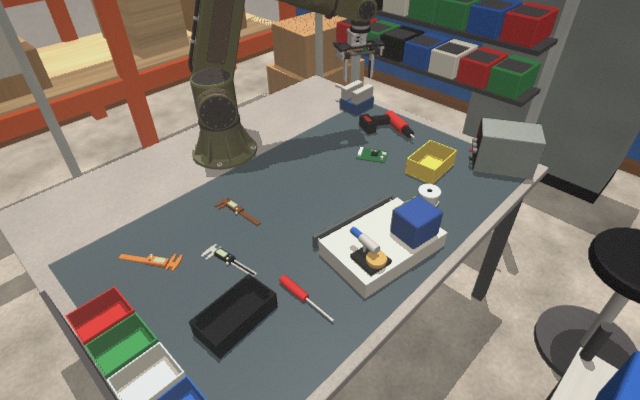

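The top view shows three caliper shapes: grey steel with a black body at (430,222), brown at (381,275) and orange at (485,275). The grey and black one fits the description. The drawer front is the dark strip from (256,163) to (360,172). I'll confirm both in one enlarged crop.

```bash
python3 - <<'E'
from h import *
a=cv2.imread('pics/top.png')
f=lambda x0,y0,w,h,s:cv2.resize(a[y0:y0+h,x0:x0+w],None,fx=s,fy=s,interpolation=cv2.INTER_CUBIC)
A=f(245,80,130,98,6)[:588]; B=f(405,180,50,75,8)
o=np.zeros((600,800,3),np.uint8)
A=f(248,140,116,40,6.8);B=f(405,180,100,40*2//2+35,5)
o[:272,:A.shape[1]]=A[:272,:800]; o[275:275+325,:B.shape[1]]=B[:325]
cv2.imwrite('pics/crop.png',o)
E
```

```text
(no output)
```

View pics/crop.png

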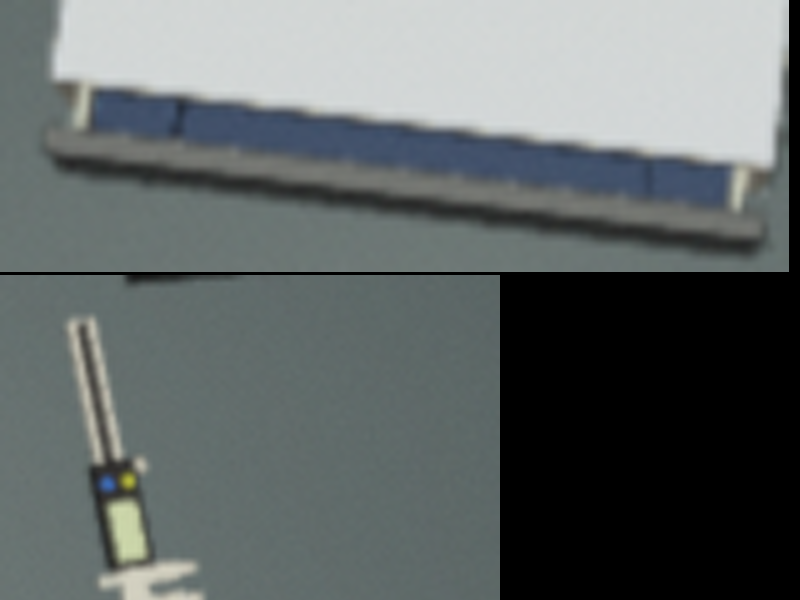

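```bash
python3 - <<'E'
from h import *
A=lambda u,v,z:pt('top.png',248+u/6.8-.5+.07,140+v/6.8-.5+.07,z)
B=lambda u,v,z:pt('top.png',405+u/5-.4,180+(v-275)/5-.4,z)
l,r=A(48,155,52),A(762,242,52);li,ri=A(48,127,52),A(765,213,52)
print(l,r,li,ri,np.linalg.norm(l-r)); d=(l-r);print('unit yaw',np.arctan2(-d[0],d[1]))
print('outer centre',(l+r)/2,'inner',(li+ri)/2)
rl,rr=A(52,80,56),A(775,168,56);d=rl-rr;print(rl,rr,np.linalg.norm(d),np.arctan2(-d[0],d[1]))
c=[B(*p,14) for p in((92,468),(138,460),(153,560),(108,567))];print(c,np.mean(c,0))
e=B(82,319,8);d=e-np.mean(c,0);print('beam end',e,np.linalg.norm(d[:2]),np.arctan2(d[1],d[0]))
E
```

```text
[658.9 172.5  52. ] [ 613.7 -130.3   52. ] [671.1 172.4  52. ] [ 626.1 -132.1   52. ] 306.15499342653226
unit yaw -0.1481793075068871
outer centre [636.3  21.1  52. ] inner [648.6   20.15  52.  ]
[690.6 170.   56. ] [ 644.7 -136.6   56. ] 310.0167253552621 -0.14860285254106553
[array([ 487.5, -315.6,   14. ]), array([ 491.5, -342.9,   14. ]), array([ 432.8, -348.2,   14. ]), array([ 429.3, -321.6,   14. ])] [ 460.275 -332.075   14.   ]
beam end [ 576.9 -316.1    8. ] 117.7140231663161 0.13613031370021628
```

The crop confirms the grey and black caliper. Its body centre is about (460,-332) and its x axis is at yaw 0.136. The drawer front centre is about (636,20.5) and the unit yaw is -0.148. The 306–310 mm width and 118 mm beam length match the given sizes. Next I move in front of the drawer with the fingers closed.

>>> {"method": "play_rows", "body": {"translation": [[0.028, -0.039, 0], [0.056, -0.078, 0], [0.084, -0.117, 0], [0.112, -0.156, 0], [0.14, -0.195, 0], [0.168, -0.234, 0], [0.196, -0.273, 0], [0.224, -0.312, 0], [0.252, -0.351, 0], [0.28, -0.39, 0], [0.308, -0.429, 0], [0.333, -0.464, 0]], "yaw": [-0.18, -0.36, -0.54, -0.72, -0.9, -1.08, -1.26, -1.44, -1.62, -1.8, -1.98, -2.16], "hand": 0}}

```text
clock: 1.6
eef_pos: [577.7, 27.3, 205.1]
eef_rot: [-3.141, 0.001, 0.515]
wrist_force: [0.2, 0.4, 0.8]
finger_gap: 0.4
finger_force: 0.0
```

>>> {"method": "play_rows", "body": {"translation": [[0, 0, -0.045], [0, 0, -0.09], [0, 0, -0.135], [0, 0, -0.177], [0, 0, -0.177]], "yaw": [-0.17, -0.34, -0.51, -0.67, -0.67]}}

```text
clock: 2.22
eef_pos: [575.2, 28.9, 25.8]
eef_rot: [3.141, 0.006, -0.147]
wrist_force: [0.1, 0.4, -0.6]
finger_gap: 0.2
finger_force: 0.0
```

```bash
python3 - <<'E'
from h import *
s=telemetry.read_state();print(s['clock'],s['eef_pos'],s['eef_rot'],s['joints'][5],s['wrist_force'],s['finger_gap'])
snap('top','top2.png'); a=cv2.imread('pics/top2.png'); cv2.imwrite('pics/c2.png',cv2.resize(a[110:210,240:380],None,fx=5.6,fy=5.6,interpolation=cv2.INTER_CUBIC))
E
```

```text
2.225 [575.18611848  28.87232909  25.75481319] [ 3.14081607  0.00592435 -0.14726489] 1.704595345646674 [ 0.1274435   0.36453973 -0.58084798] 0.20494895065887486
```

View pics/c2.png

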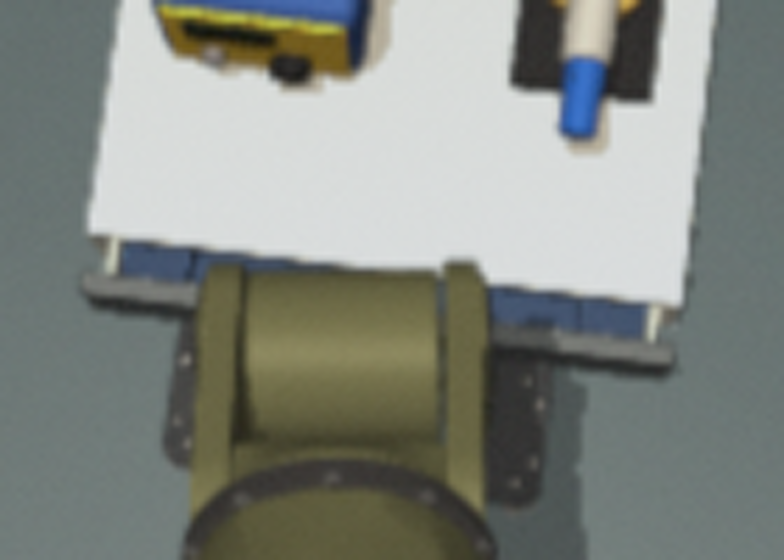

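The gripper is in front of the drawer and clear of it, with its edge still in the expected place. Now I approach and feel for the front.

>>> {"method": "play_rows", "body": {"translation": [[0.015, -0.0022, 0], [0.03, -0.0045, 0], [0.04, -0.006, 0], [0.045, -0.0067, 0], [0.045, -0.0067, 0]], "yaw": [0, 0, 0, 0, 0]}}

```text
clock: 2.9
eef_pos: [622.2, 22.2, 28.8]
eef_rot: [-3.142, -0.0, -0.147]
wrist_force: [0.2, -0.2, -0.6]
finger_gap: 0.7
finger_force: 0.0
```

>>> {"method": "play_rows", "body": {"translation": [[0.002, -0.0003, 0], [0.004, -0.0006, 0], [0.004, -0.0006, 0]], "yaw": [0, 0, 0]}}

```text
clock: 3.28
eef_pos: [626.1, 21.6, 28.4]
eef_rot: [-3.142, 0.0, -0.148]
wrist_force: [0.0, 0.8, -1.1]
finger_gap: 0.5
finger_force: 0.0
```

>>> {"method": "play_rows", "body": {"translation": [[0.002, -0.0003, 0], [0.002, -0.0003, 0]], "yaw": [0, 0]}}

```text
clock: 3.52
eef_pos: [628.0, 21.3, 28.4]
eef_rot: [3.142, 0.0, -0.148]
wrist_force: [-2.7, 0.5, 1.0]
finger_gap: 0.7
finger_force: 1.0
```

>>> {"method": "play_rows", "body": {"translation": [[0.001, -0.00015, 0], [0.002, -0.0003, 0], [0.002, -0.0003, 0]], "yaw": [0, 0, 0]}}

```text
clock: 3.9
eef_pos: [629.6, 21.1, 28.4]
eef_rot: [3.142, 0.001, -0.148]
wrist_force: [-6.0, 1.1, 3.3]
finger_gap: 0.5
finger_force: 2.7
```

>>> {"method": "play_rows", "body": {"translation": [[0.001, -0.00015, 0], [0.002, -0.0003, 0], [0.002, -0.0003, 0]], "yaw": [0, 0, 0]}}

```text
clock: 4.28
eef_pos: [631.6, 20.7, 28.4]
eef_rot: [3.141, 0.001, -0.148]
wrist_force: [-4.4, 0.1, 3.5]
finger_gap: 0.9
finger_force: 2.8
```

>>> {"method": "play_rows", "body": {"translation": [[0.001, -0.00015, 0], [0.0015, -0.0002, 0], [0.0015, -0.0002, 0]], "yaw": [0, 0, 0]}}

```text
clock: 4.65
eef_pos: [632.9, 20.6, 28.4]
eef_rot: [3.141, 0.002, -0.148]
wrist_force: [-6.1, 0.9, 5.0]
finger_gap: 0.2
finger_force: 3.4
```

>>> {"method": "play_rows", "body": {"translation": [[0.0006, -0.0001, 0], [0.0006, -0.0001, 0]], "yaw": [0, 0]}}

```text
clock: 4.9
eef_pos: [633.5, 20.4, 28.4]
eef_rot: [3.141, 0.002, -0.148]
wrist_force: [-7.1, -0.5, 4.6]
finger_gap: 0.5
finger_force: 3.5
```

>>> {"method": "play_rows", "body": {"translation": [[0.0007, -0.0001, 0], [0.0007, -0.0001, 0]], "yaw": [0, 0]}}

```text
clock: 5.15
eef_pos: [634.2, 20.3, 28.4]
eef_rot: [3.141, 0.002, -0.148]
wrist_force: [-7.3, 0.2, 4.9]
finger_gap: 0.7
finger_force: 3.5
```

>>> {"method": "play_rows", "body": {"translation": [[0.0007, -0.0001, 0], [0.0007, -0.0001, 0]], "yaw": [0, 0]}}

```text
clock: 5.4
eef_pos: [635.0, 20.2, 28.5]
eef_rot: [3.141, 0.002, -0.148]
wrist_force: [-6.9, 0.7, 4.8]
finger_gap: 0.3
finger_force: 3.5
```

>>> {"method": "play_rows", "body": {"translation": [[0.0007, -0.0001, 0], [0.0007, -0.0001, 0]], "yaw": [0, 0]}}

```text
clock: 5.65
eef_pos: [635.5, 20.1, 28.4]
eef_rot: [3.141, 0.002, -0.148]
wrist_force: [-8.1, 0.5, 5.3]
finger_gap: 0.6
finger_force: 3.8
```

>>> {"method": "play_rows", "body": {"translation": [[0.0005, -0.0001, 0], [0.0005, -0.0001, 0]], "yaw": [0, 0]}}

```text
clock: 5.9
eef_pos: [635.8, 20.1, 28.4]
eef_rot: [3.141, 0.003, -0.148]
wrist_force: [-10.3, 1.1, 5.9]
finger_gap: 0.5
finger_force: 5.0
```

>>> {"method": "play_rows", "body": {"translation": [[0.0003, 0, 0], [0.0003, 0, 0]], "yaw": [0, 0]}}

```text
clock: 6.15
eef_pos: [635.9, 20.1, 28.4]
eef_rot: [3.141, 0.003, -0.148]
wrist_force: [-11.8, 0.8, 7.3]
finger_gap: 0.6
finger_force: 5.8
```

The stop is felt at TCP x ≈ 635.9 with 11.8 N. I let go by backing off.

>>> {"method": "play_rows", "body": {"translation": [[-0.008, 0.0012, 0], [-0.02, 0.003, 0], [-0.035, 0.0052, 0], [-0.05, 0.0074, 0], [-0.065, 0.0096, 0], [-0.08, 0.0118, 0], [-0.095, 0.0141, 0], [-0.105, 0.0156, 0.05], [-0.105, 0.0156, 0.1], [-0.105, 0.0156, 0.13], [-0.105, 0.0156, 0.13]], "yaw": [0, 0, 0, 0, 0, 0, 0, 0, 0, 0, 0]}}

```text
clock: 7.52
eef_pos: [533.0, 35.6, 160.6]
eef_rot: [-3.141, -0.005, -0.148]
wrist_force: [-0.2, 0.0, 0.4]
finger_gap: 0.6
finger_force: 0.0
```

```bash
python3 - <<'E'
from h import *
snap('top','top3.png'); a=cv2.imread('pics/top3.png'); cv2.imwrite('pics/c3.png',cv2.resize(a[110:210,240:380],None,fx=5.6,fy=5.6,interpolation=cv2.INTER_CUBIC))
E
```

```text
(no output)
```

View pics/c3.png

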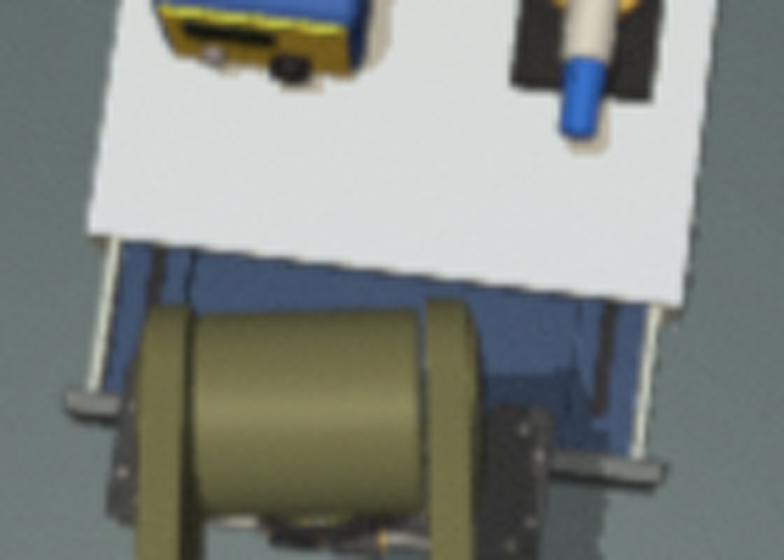

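The drawer has sprung out. Its front edge now runs from about (65,415) to (665,485) in the crop. I'll measure how far.

```bash
python3 - <<'E'
from h import *
A=lambda u,v,z:pt('top3.png',240+u/5.6-.5+.09,110+v/5.6-.5+.09,z)
l,r=A(65,412,52),A(665,482,52);m=(l+r)/2;ux=np.array([.989,-.148,0])
print(l,r,m,np.linalg.norm(l-r),'out',-(m-[636.3,20.5,52])@ux)
c=snap('wrist','w1.png')
E
```

```text
[598.1 182.7  52. ] [ 554.1 -124.4   52. ] [576.1   29.15  52.  ] 310.2360552869379 out 60.817999999999934
```

>>> {"method": "play_rows", "body": {"translation": [[0.04, -0.006, 0], [0.079, -0.0118, 0], [0.079, -0.0118, -0.05], [0.079, -0.0118, -0.1], [0.079, -0.0118, -0.128], [0.079, -0.0118, -0.128], [0.065, -0.0097, -0.128], [0.056, -0.0084, -0.128], [0.05, -0.0075, -0.128], [0.044, -0.0066, -0.128]], "yaw": [0, 0, 0, 0, 0, 0, 0, 0, 0, 0]}}

```text
clock: 8.88
eef_pos: [576.3, 29.0, 31.1]
eef_rot: [-3.141, -0.001, -0.148]
wrist_force: [1.9, -0.3, 1.5]
finger_gap: 0.5
finger_force: 0.9
```

>>> {"method": "play_rows", "body": {"translation": [[-0.006, 0.0009, 0], [-0.012, 0.0018, 0], [-0.018, 0.0027, 0], [-0.024, 0.0036, 0], [-0.027, 0.004, 0], [-0.027, 0.004, 0], [-0.027, 0.004, 0]], "yaw": [0, 0, 0, 0, 0, 0, 0]}}

```text
clock: 9.75
eef_pos: [548.9, 32.9, 30.3]
eef_rot: [3.142, 0.001, -0.148]
wrist_force: [-0.3, 0.0, 0.9]
finger_gap: 0.8
finger_force: 0.0
```

The drawer is pulled on to about 0.107. Now up and over to the caliper.

>>> {"method": "play_rows", "body": {"translation": [[0.006, -0.001, 0], [0.006, -0.001, 0.05], [0.006, -0.001, 0.1], [0.0, -0.04, 0.13], [-0.01, -0.08, 0.13], [-0.02, -0.13, 0.13], [-0.035, -0.18, 0.13], [-0.05, -0.23, 0.13], [-0.065, -0.28, 0.13], [-0.08, -0.33, 0.13], [-0.089, -0.365, 0.13], [-0.089, -0.365, 0.13]], "yaw": [0, 0, 0, 0, 0.05, 0.1, 0.15, 0.2, 0.25, 0.284, 0.284, 0.284], "hand": 0.7}}

```text
clock: 11.25
eef_pos: [459.4, -334.1, 160.2]
eef_rot: [-3.141, 0.0, 0.133]
wrist_force: [0.3, 0.4, 0.3]
finger_gap: 65.7
finger_force: 0.0
```

```bash
python3 - <<'E'
from h import *
s=telemetry.read_state();print(s['eef_pos'],s['eef_rot'])
c=snap('wrist','w2.png');print({k:v for k,v in c.items() if k!='pixels'})
snap('top','top4.png')
a=cv2.imread('pics/w2.png');b=cv2.imread('pics/top4.png')
o=np.zeros((600,640,3),np.uint8);o[:400]=a;o[400:]=cv2.resize(b[110:210,240:450],(420,200)).copy() if 0 else cv2.copyMakeBorder(cv2.resize(b[130:220,240:400],None,fx=2.2,fy=2.2),0,2,0,288,cv2.BORDER_CONSTANT)[:200,:640]
cv2.imwrite('pics/c4.png',o)
E
```

```text
[ 459.38588434 -334.08610594  160.15491228] [-3.14148160e+00  3.06440805e-04  1.32782315e-01]
{'fx': 309.70691628693146, 'fy': 309.70691628693146, 'cx': 322.6797494501551, 'cy': 202.62224321399367, 'T_tool_cam': array([[ 1.10416380e-04,  9.62514244e-01,  2.71231114e-01,
         7.88302315e+01],
       [ 9.99999945e-01, -1.91495615e-04,  2.72464621e-04,
         1.74737264e+00],
       [ 3.14190648e-04,  2.71231069e-01, -9.62514212e-01,
        -1.79337464e+02],
       [ 0.00000000e+00,  0.00000000e+00,  0.00000000e+00,
         1.00000000e+00]])}
```

View pics/c4.png

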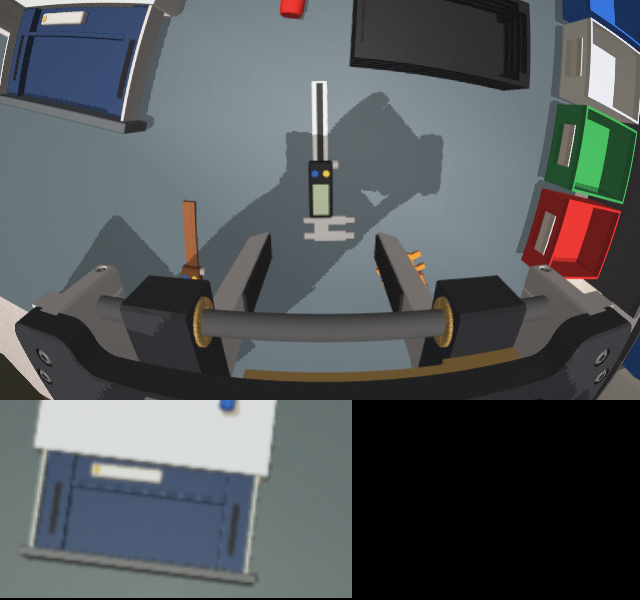

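The wrist view shows the black-bodied caliper at (320,190) with its beam end at (319,82). The top inset shows the drawer wide open, front pocket empty and feeler in its pocket. Its front edge runs from (21,554) to (255,582).

```bash
cat >> h.py <<'E'
def wpt(fn,u,v,z,p,rot):
    from scipy.spatial.transform import Rotation as R
    c=np.load('pics/'+fn+'.npz');a=np.array([u-c['cx'],v-c['cy']]);r=np.hypot(*a);t=r/c['fx']
    d=np.array([np.sin(t)*a[0]/r,-np.sin(t)*a[1]/r,-np.cos(t)]);T=c['T_tool_cam'];W=R.from_euler('xyz',rot).as_matrix()
    o=W@T[:3,3]+p;d=W@T[:3,:3]@d
    return np.round(o+d*(z-o[2])/d[2],1)
E
python3 - <<'E'
from h import *
p=np.array([459.4,-334.1,160.15]);rot=[-3.1415,.0003,.1328]
w=lambda u,v,z:wpt('w2.png',u,v,z,p,rot)
c=[w(*q,14) for q in((309,162),(332,162),(332.5,217),(308,217))];m=np.mean(c,0)
e=w(319,82,7);d=e-m;print(c,m,e,np.hypot(*d[:2]),np.arctan2(d[1],d[0]))
A=lambda u,v,z:pt('top4.png',240+u/2.2-.3,130+(v-400)/2.2-.3,z)
l,r=A(20,554,52),A(256,582,52);mm=(l+r)/2
print(l,r,np.linalg.norm(l-r),mm,'out',-(mm-[636.3,20.5,52])@np.array([.989,-.148,0]))
E
```

```text
[array([ 489.2, -317.1,   14. ]), array([ 492.4, -341.3,   14. ]), array([ 431.8, -350.4,   14. ]), array([ 428.2, -323.5,   14. ])] [ 460.4   -333.075   14.   ] [ 575.2 -316.4    7. ] 116.0047224254255 0.14424382424377316
[550.3 189.8  52. ] [ 506.  -116.2   52. ] 309.1900548206556 [528.15  36.8   52.  ] out 109.37274999999998
```

>>> {"method": "play_rows", "body": {"translation": [[0.001, 0.001, -0.05], [0.001, 0.001, -0.1], [0.001, 0.001, -0.13], [0.001, 0.001, -0.145], [0.001, 0.001, -0.152], [0.001, 0.001, -0.157], [0.001, 0.001, -0.157]], "yaw": [0.008, 0.008, 0.008, 0.008, 0.008, 0.008, 0.008]}}

```text
clock: 12.22
eef_pos: [461.3, -331.2, 4.0]
eef_rot: [3.141, -0.001, 0.144]
wrist_force: [0.5, -0.3, 0.2]
finger_gap: 66.1
finger_force: 0.0
```

>>> {"method": "play_rows", "body": {"translation": [[0, 0, 0], [0, 0, 0], [0, 0, 0], [0, 0, 0], [0, 0, 0], [0, 0, 0]], "yaw": [0, 0, 0, 0, 0, 0], "hand": 0, "force": 25}}

```text
clock: 12.98
eef_pos: [461.1, -331.1, 3.5]
eef_rot: [3.142, -0.0, 0.144]
wrist_force: [0.3, -0.5, 1.3]
finger_gap: 25.7
finger_force: 25.0
```

>>> {"method": "play_rows", "body": {"translation": [[0, 0, 0.01], [0, 0, 0.03], [0, 0, 0.06], [0, 0, 0.09], [0, 0, 0.11], [0, 0, 0.11]], "yaw": [0, 0, 0, 0, 0, 0]}}

```text
clock: 13.72
eef_pos: [461.6, -331.4, 115.2]
eef_rot: [3.139, -0.002, 0.144]
wrist_force: [-0.7, 0.2, -2.3]
finger_gap: 25.7
finger_force: 25.0
```

>>> {"method": "play_rows", "body": {"translation": [[0.006, 0.015, 0], [0.016, 0.045, 0], [0.027, 0.078, 0], [0.038, 0.111, 0], [0.05, 0.145, 0], [0.062, 0.179, 0], [0.074, 0.213, 0], [0.085, 0.246, 0], [0.096, 0.278, 0], [0.106, 0.306, 0], [0.112, 0.324, 0], [0.115, 0.332, 0]], "yaw": [0.05, 0.16, 0.28, 0.4, 0.52, 0.64, 0.76, 0.88, 1.0, 1.12, 1.22, 1.279]}}

```text
clock: 15.22
eef_pos: [575.5, 3.1, 112.1]
eef_rot: [-3.139, 0.0, 1.429]
wrist_force: [-0.5, 0.2, -0.2]
finger_gap: 25.7
finger_force: 25.0
```

>>> {"method": "play_rows", "body": {"translation": [[0, 0, 0], [0, 0, 0]], "yaw": [0, 0]}}

```text
clock: 15.48
eef_pos: [575.6, 1.1, 112.9]
eef_rot: [-3.141, 0.0, 1.422]
wrist_force: [0.5, -0.1, -2.4]
finger_gap: 25.7
finger_force: 25.0
```

```bash
python3 - <<'E'
from h import *
s=telemetry.read_state();print(s['eef_pos'],s['eef_rot'],s['finger_gap'])
snap('wrist','w3.png');snap('scene','s3.png')
a=cv2.imread('pics/w3.png');b=cv2.imread('pics/s3.png')
o=np.zeros((600,640,3),np.uint8);o[:400]=a;o[400:,:400]=cv2.resize(b[160:300,260:460],(400,280))[40:240]
cv2.imwrite('pics/c5.png',o)
E
```

```text
[575.61830089   1.10736968 112.87778142] [-3.14055167e+00  1.17292407e-04  1.42235668e+00] 25.679658141427772
```

View pics/c5.png

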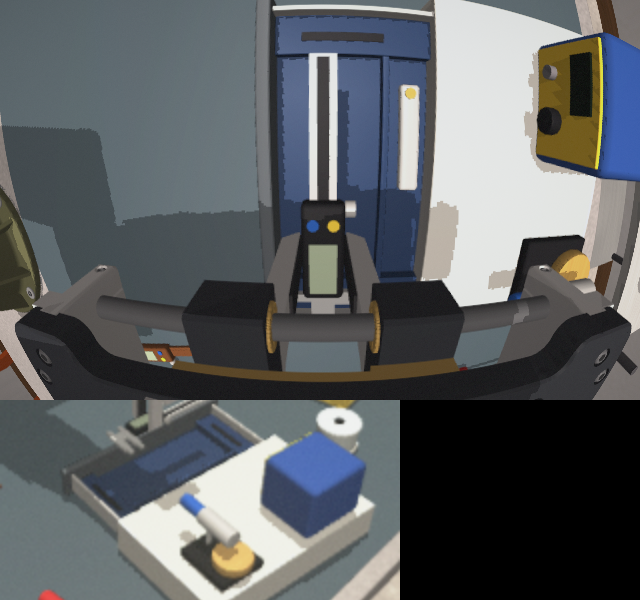

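The caliper is held level above the pocket. The far end block is near row 57, the front's inner wall near column 278 and the rib near column 382. I'll check the fit numerically.

```bash
python3 - <<'E'
from h import *
p=np.array([575.6,1.1,112.9]);rot=[-3.1406,.0001,1.4224]
w=lambda u,v,z:wpt('w3.png',u,v,z,p,rot)
ux=np.array([.989,-.148]);uy=np.array([.148,.989])
for n,q in dict(ribtop=(380,100,26),ribtop2=(382,230,26),endblk=(330,57,26),wallL=(278,57,26),fronttopin=(273,100,52),fronttopout=(258,100,52),beamend=(322,54,118)).items():
    P=w(*q)[:2];d=P-p[:2];print(n,P,'rel',d@ux,d@uy)
E
```

```text
ribtop [638.1  86.3] rel 49.2029 93.5128
ribtop2 [626.8 -30.9] rel 55.37279999999993 -24.07040000000001
endblk [601.1 128.8] rel 6.319899999999997 130.0693
wallL [557.6 136.2] rel -37.7968 130.9499
fronttopin [551.6  97.4] rel -37.9884 91.68870000000001
fronttopout [539.9  99.6] rel -49.88530000000004 92.13289999999999
beamend [592.3 113.5] rel -0.11890000000006751 113.6352
```

The fit agrees with the prediction to within 2 mm. Lowering.

>>> {"method": "play_rows", "body": {"translation": [[0, 0, -0.03], [0, 0, -0.06], [0, 0, -0.08], [0, 0, -0.088], [0, 0, -0.092], [0, 0, -0.095], [0, 0, -0.095]], "yaw": [0, 0, 0, 0, 0, 0, 0]}}

```text
clock: 16.45
eef_pos: [576.2, 0.9, 18.8]
eef_rot: [3.141, -0.0, 1.423]
wrist_force: [0.1, -0.0, -1.8]
finger_gap: 26.0
finger_force: 25.0
```

>>> {"method": "play_rows", "body": {"translation": [[0, 0, -0.001], [0, 0, -0.0015], [0, 0, -0.0015]], "yaw": [0, 0, 0]}}

```text
clock: 16.82
eef_pos: [576.1, 1.0, 17.0]
eef_rot: [3.142, 0.0, 1.423]
wrist_force: [0.0, 0.4, -1.6]
finger_gap: 25.6
finger_force: 25.0
```

>>> {"method": "play_rows", "body": {"translation": [[0, 0, -0.001], [0, 0, -0.0012], [0, 0, -0.0012]], "yaw": [0, 0, 0]}}

```text
clock: 17.2
eef_pos: [576.1, 1.0, 15.7]
eef_rot: [-3.142, -0.0, 1.423]
wrist_force: [0.5, -0.0, -1.3]
finger_gap: 25.5
finger_force: 25.0
```

>>> {"method": "play_rows", "body": {"translation": [[0, 0, -0.0006], [0, 0, -0.0006]], "yaw": [0, 0]}}

```text
clock: 17.45
eef_pos: [576.3, 1.0, 15.4]
eef_rot: [3.141, -0.0, 1.423]
wrist_force: [-0.9, 0.1, 3.3]
finger_gap: 26.0
finger_force: 25.0
```

It has touched down. I release gently, then rise.

>>> {"method": "play_rows", "body": {"translation": [[0, 0, 0], [0, 0, 0], [0, 0, 0], [0, 0, 0], [0, 0, 0]], "yaw": [0, 0, 0, 0, 0], "hand": 0.4}}

```text
clock: 18.08
eef_pos: [576.1, 1.0, 15.1]
eef_rot: [3.142, -0.0, 1.423]
wrist_force: [-0.6, 0.2, -0.3]
finger_gap: 37.6
finger_force: 0.0
```

>>> {"method": "play_rows", "body": {"translation": [[0, 0, 0.01], [0, 0, 0.03], [0, 0, 0.07], [0, 0, 0.12], [0, 0, 0.15], [0, 0, 0.15]], "yaw": [0, 0, 0, 0, 0, 0]}}

```text
clock: 18.82
eef_pos: [577.0, 0.9, 168.1]
eef_rot: [3.137, -0.0, 1.423]
wrist_force: [0.2, 0.1, -0.3]
finger_gap: 37.6
finger_force: 0.0
```

```bash
python3 - <<'E'
from h import *
s=telemetry.read_state();print(s['eef_pos'],s['eef_rot'],s['finger_gap'])
snap('wrist','w4.png')
E
```

```text
[577.02586106   0.94066958 168.14619336] [ 3.13667128e+00 -4.50215374e-04  1.42283045e+00] 37.590379288781286
```

View pics/w4.png

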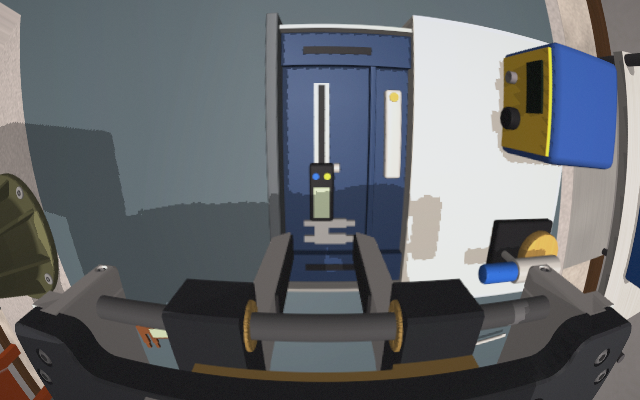

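The caliper lies flat in the front pocket at (320,190), and the feeler is undisturbed at (393,135). Next: fingers closed, around to the front.

>>> {"method": "play_rows", "body": {"translation": [[-0.01, 0.005, 0], [-0.02, 0.01, 0], [-0.035, 0.017, 0], [-0.05, 0.024, 0], [-0.065, 0.031, 0], [-0.08, 0.038, 0], [-0.087, 0.0415, 0], [-0.087, 0.0415, 0], [-0.087, 0.0415, 0], [-0.087, 0.0415, 0]], "yaw": [-0.16, -0.32, -0.48, -0.64, -0.8, -0.96, -1.12, -1.28, -1.44, -1.571], "hand": 0}}

```text
clock: 20.12
eef_pos: [488.5, 42.5, 163.9]
eef_rot: [3.141, 0.002, -0.153]
wrist_force: [1.3, -0.4, -0.0]
finger_gap: 0.6
finger_force: 0.0
```

>>> {"method": "play_rows", "body": {"translation": [[0, 0, -0.05], [0, 0, -0.1], [0, 0, -0.13], [0, 0, -0.1385], [0, 0, -0.1385], [0, 0, -0.1385]], "yaw": [0, 0, 0, 0, 0, 0]}}

```text
clock: 20.88
eef_pos: [489.7, 42.5, 27.7]
eef_rot: [-3.141, -0.002, -0.148]
wrist_force: [-0.6, -0.4, 0.2]
finger_gap: 0.1
finger_force: 0.0
```

>>> {"method": "play_rows", "body": {"translation": [[0.012, -0.0018, 0], [0.022, -0.0033, 0], [0.027, -0.004, 0], [0.03, -0.0045, 0], [0.033, -0.0049, 0], [0.038, -0.0057, 0], [0.044, -0.0066, 0], [0.051, -0.0076, 0], [0.058, -0.0087, 0], [0.065, -0.0097, 0], [0.072, -0.0108, 0], [0.078, -0.0117, 0]], "yaw": [0, 0, 0, 0, 0, 0, 0, 0, 0, 0, 0, 0]}}

```text
clock: 22.38
eef_pos: [567.5, 30.7, 26.6]
eef_rot: [-3.142, 0.0, -0.148]
wrist_force: [-1.4, 0.9, -0.4]
finger_gap: 0.2
finger_force: 0.9
```

>>> {"method": "play_rows", "body": {"translation": [[0.006, -0.0009, 0], [0.012, -0.0018, 0], [0.018, -0.0027, 0], [0.024, -0.0036, 0], [0.03, -0.0045, 0], [0.036, -0.0054, 0], [0.042, -0.0063, 0], [0.048, -0.0072, 0], [0.053, -0.0079, 0], [0.057, -0.0085, 0], [0.059, -0.0088, 0], [0.059, -0.0088, 0]], "yaw": [0, 0, 0, 0, 0, 0, 0, 0, 0, 0, 0, 0]}}

```text
clock: 23.88
eef_pos: [626.1, 21.9, 26.6]
eef_rot: [3.142, 0.001, -0.148]
wrist_force: [-3.4, -0.5, 0.0]
finger_gap: 0.5
finger_force: 1.9
```

>>> {"method": "play_rows", "body": {"translation": [[0.002, -0.0003, 0], [0.004, -0.0006, 0], [0.006, -0.0009, 0], [0.0075, -0.0011, 0], [0.008, -0.0012, 0], [0.008, -0.0012, 0]], "yaw": [0, 0, 0, 0, 0, 0]}}

```text
clock: 24.62
eef_pos: [633.8, 20.8, 26.6]
eef_rot: [3.141, 0.001, -0.148]
wrist_force: [-7.5, -0.8, 1.5]
finger_gap: 0.4
finger_force: 3.2
```

>>> {"method": "play_rows", "body": {"translation": [[0.0007, -0.0001, 0], [0.0007, -0.0001, 0]], "yaw": [0, 0]}}

```text
clock: 24.88
eef_pos: [634.5, 20.7, 26.6]
eef_rot: [3.141, 0.001, -0.148]
wrist_force: [-6.7, 0.2, 1.6]
finger_gap: 0.6
finger_force: 3.2
```

>>> {"method": "play_rows", "body": {"translation": [[0.0007, -0.0001, 0], [0.0007, -0.0001, 0]], "yaw": [0, 0]}}

```text
clock: 25.12
eef_pos: [635.2, 20.6, 26.7]
eef_rot: [3.141, 0.001, -0.148]
wrist_force: [-6.3, 0.2, 1.7]
finger_gap: 0.6
finger_force: 3.1
```

>>> {"method": "play_rows", "body": {"translation": [[0.0006, -0.0001, 0], [0.0006, -0.0001, 0]], "yaw": [0, 0]}}

```text
clock: 25.38
eef_pos: [635.7, 20.5, 26.6]
eef_rot: [3.141, 0.001, -0.148]
wrist_force: [-8.2, 0.1, 2.4]
finger_gap: 0.3
finger_force: 3.8
```

>>> {"method": "play_rows", "body": {"translation": [[0.0005, -0.0001, 0], [0.0005, -0.0001, 0]], "yaw": [0, 0]}}

```text
clock: 25.62
eef_pos: [635.9, 20.5, 26.6]
eef_rot: [3.141, 0.002, -0.148]
wrist_force: [-10.6, 1.4, 4.5]
finger_gap: 0.3
finger_force: 5.0
```

>>> {"method": "play_rows", "body": {"translation": [[0.0002, 0, 0], [0.0002, 0, 0]], "yaw": [0, 0]}}

```text
clock: 25.88
eef_pos: [635.9, 20.5, 26.6]
eef_rot: [3.141, 0.002, -0.148]
wrist_force: [-11.3, 0.3, 5.5]
finger_gap: 0.6
finger_force: 5.7
```

The stop is felt at 11.3 N, in the same place as before. I let go slowly.

>>> {"method": "play_rows", "body": {"translation": [[-0.003, 0.0004, 0], [-0.006, 0.0009, 0], [-0.009, 0.0013, 0], [-0.013, 0.0019, 0], [-0.02, 0.003, 0], [-0.04, 0.006, 0], [-0.08, 0.012, 0], [-0.12, 0.018, 0.02], [-0.12, 0.018, 0.07], [-0.12, 0.018, 0.12], [-0.16, 0.024, 0.16], [-0.16, 0.024, 0.16]], "yaw": [0, 0, 0, 0, 0, 0, 0, 0, 0, 0, 0, 0]}}

```text
clock: 27.38
eef_pos: [476.5, 44.7, 189.9]
eef_rot: [-3.141, -0.006, -0.148]
wrist_force: [0.5, 0.4, -0.5]
finger_gap: 0.9
finger_force: 0.0
```

```bash
python3 - <<'E'
from h import *
snap('top','top5.png'); a=cv2.imread('pics/top5.png'); cv2.imwrite('pics/c6.png',cv2.resize(a[110:210,240:380],None,fx=5.6,fy=5.6,interpolation=cv2.INTER_CUBIC))
E
```

```text
(no output)
```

View pics/c6.png

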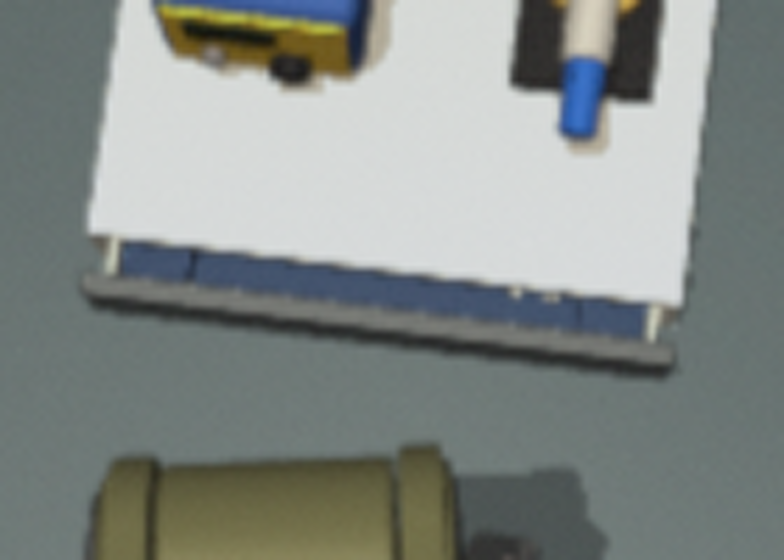

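The drawer is shut and latched: its edge runs from (83,290) to (672,365), the same as at the start. The caliper's jaw tips show in the pocket at (530,293). Handing in.

```bash
python3 -c "
from cell import manip; print(manip.sign_off())"
```

```text
the job is handed in; nothing more can be done
None
```

The caliper lies flat in the drawer's front pocket, and the drawer is latched shut after a second press to the stop (11.3 N); I handed the job in at about 27 s, but the sign-off gave no verdict.

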